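Mist the ball dish and present its next side

TASK

Press the sprayer's cap right down and let it spring back up, so that the stone ball in the dish is misted. Then take the dish by its bow, lift it clear of the plinth, turn it a quarter turn (either way) so that the bow lies square across the plinth's long side, and finish while still holding it there, level and still, about 6 cm above the middle of the plinth, with the ball lying in the middle of the dish. Keep the dish level and the ball near its middle all the time, and leave the other things on the table alone.

Things in the scene. Friction and masses are not known exactly. Their poses are not given: they have to be found in the camera images.
- dish_grip (a point): Centre of the wooden grip on the bow of the loose dish: where to take it. The grip is a bar 62 mm long along the bow (y), 16 mm wide (x), 20 mm high, straight above the dish's middle, 127 mm above its underside. z up. The bow is a rigid 8 mm round bar, rising from the rim at both ends of the dish's y axis and passing over the middle, 60 mm clear above the ball.
- dish: The loose dish: round, dark steel, 134 mm across, 30 mm high at the rim, its inside a shallow cone (12 degrees) falling to the middle; 0.24 to 0.45 kg. Origin at the centre of its underside, which stands on the plinth; y along the bow, z up.
- dish_seat (a point): Point of the dish where the ball's centre is when the ball lies in the middle: on the dish's axis, 36 mm above its underside.
- ball_center (a point): Centre of the polished stone ball, 40 mm across, 0.09 kg, lying loose in the middle of the dish; it rolls if the dish is tilted or jerked.
- plinth: Fixed rectangular concrete block that the dish stands on: 120 mm (x) by 160 mm (y, the long side), 50 mm high. Origin at the centre of its underside, on the table. At the start the dish stands about over its centre with the bow along the long side (within about 10 degrees).
- sprayer_cap (a joint): Travel of the sprayer's sprung cap in m: 0 up (at rest), 0.008 fully pressed down. It springs back by itself; it takes about 2 N to start moving and about 5 N to hold fully down.
- cap_top (a point): Centre of the flat top of the sprayer's round white cap (36 mm across), 168 mm above the table when up; pressed straight down. The cap is on top of an upright aluminium canister, 66 mm across, fixed to the table at the plinth's +y end, about 190 mm from its centre; the small nozzle points at the dish.
- brush: Bystander, to be left alone: a brush lying flat; origin at its underside (in the handle's line).
- pot: Bystander, to be left alone: a small terracotta pot, 72 mm across, 62 mm high; origin at its underside centre.
- tin: Bystander, to be left alone: a low round steel tin, 66 mm across, 50 mm high; origin at its underside centre.
- bird: Bystander, to be left alone: a small cast concrete bird, about 80 mm high; origin at its underside centre.
- pump: Bystander, to be left alone: a small black pond pump, 75 x 55 mm, 67 mm high; origin at its underside centre.
- saucer: Bystander, to be left alone: a flat terracotta saucer, 100 mm across, 18 mm high; origin at its underside centre.
There are look-alikes about, which are no part of the job. Leave any purple look-alike of the plinth alone.

How it is judged:
On the way, in this order (a step that is already met when the one before it is completed fails the run):
1. the sprayer cap is pressed down, with the dish on the plinth (value of joint sprayer_cap above 0.0055 m and z of dish in the frame of plinth below 0.056 m), for 0.05 s.
2. the cap has sprung back up (value of joint sprayer_cap below 0.0015 m), for 0.1 s.
3. the dish is lifted clear of the plinth in the fingers, not yet turned (z of dish in the frame of plinth above 0.062 m and contact force between the fingers and dish above 1 N and angle between the y axis of dish and the y axis of plinth, either way round below 0.6 rad), for 0.1 s.
4. the dish is turned a quarter turn in the air (z of dish in the frame of plinth above 0.062 m and angle between the y axis of dish and the x axis of plinth, either way round below 0.2 rad), for 0.1 s.
At the end, for the whole second after the job is handed in: Dish held in the fingers, its underside 30 to 110 mm above the plinth's top and clear of it, within 40 mm of over its centre, bow within 0.17 rad of square across the long side, level within 0.1 rad, still (under 0.03 m/s); ball within 12 mm of the dish's middle; sprayer cap up (under 1.5 mm) (contact force between the fingers and dish above 1 N and z of dish in the frame of plinth between 0.08 and 0.16 m and contact force between dish and plinth below 0.1 N and horizontal distance between dish and plinth below 0.04 m and angle between the y axis of dish and the x axis of plinth, either way round below 0.17 rad and angle between dish's own z axis and vertical below 0.1 rad and distance between ball_center and dish_seat below 0.012 m and linear speed of dish below 0.03 m/s and value of joint sprayer_cap below 0.0015 m); the arm keeps its last pose, push and grip.
It fails at once if the ball strays more than 30 mm from the dish's middle (distance between ball_center and dish_seat above 0.03 m).
It fails at once if the dish is tilted by more than 0.25 rad (angle between dish's own z axis and vertical above 0.25 rad).
It fails at once if a bystander is moved by more than 25 mm (distance of any of brush, pot, tin, bird, pump, saucer from where it was at the start of the episode above 0.025 m).
It also fails if it takes over 48 s, if anything falls off the work surface, if the arm or the gripper's body presses on something with over 40 N, if the wrist force passes 120 N, or if a joint passes its speed limit or range.

ROBOT

A 6-joint arm with a two-finger parallel gripper is mounted at the origin on the work surface. World frame = base frame: x ahead of the robot, y to its left, z up, the work surface at z = 0. Lengths are in m, angles in rad, forces in N, time in s.
With the tool pointing down it reaches from about 0.375 to 0.75 m from the base axis. Payload 9 kg.
Tool frame: the origin (TCP) lies at the very end of the fingers, on their centre line; the grasp point (between the pads) lies 19 mm behind it (manip.tcp_to_grasp is the z of the grasp point in the tool frame, in m); z points along the fingers, y is the line along which they close (so a half turn about z gives the same grasp; the last joint's range is limited). The gripper opens to 85 mm and grips with 20 to 120 N. Pads are 22 mm wide; open, the fingers measure 114 mm over their backs; the gripper's body (76 mm by 85 mm) begins 54 mm behind the grasp point. The pads swing forward as they close: fully open they stand 13 mm farther back than shut.
Start: joints at [-1.566, 0.104, 0.097, 1.564, 0, 1.353], TCP at [0.133, -0.585, 0.231] pointing down, gripper open.
Joint ranges: [-2.99, 2.99], [-0.84, 1.86], [-1.1, 1.16], [-1.84, 2.11], [-1.51, 1.56], [-3.14, 3.14]. Speed limits (rad/s): [2.22, 2.22, 2.57, 3.14, 3.14, 3.14].

INTERFACE

Orientations are given as a rotation vector (axis times angle).
In Python, from bench import monitor, imaging, manip gives the robot as it stands.
- The arm moves only by the tool move_arm, never from a script. Its argument "increments" is a list of rows, each a list of 3 entries, a list of its own where there are three numbers: the turn, a rotation vector about the tool's x, y, z in rad, then the shift along the tool's x, y, z in m, then the opening in per cent of the stroke, from 0 (shut) to 100 (fully open). In form: [[[rx, ry, rz], [x, y, z], claw], ...]. A call has 1 to 10 rows; each row is the pose to reach, as a shift and turn from the pose commanded when the call began, along the tool's axes at that moment; what a row does not reach only later rows make up. A row lasts 1/12 s, in which the tool goes at most 41.7 mm and 7.16 degrees, less where a joint would pass 70% of its speed; a pose out of reach is approached as far as the arm can. A call with a gripper value outside its range is refused whole. The fingers move at their own pace and stop on an object; "squeeze" is the grip in N (left out, the last holds). Time passes only in rows, so rows that repeat a pose let the fingers close. It gives the time, the measured TCP pose, the force, the opening and the grip force at its end, in the units of the state.
- monitor.read_state(): the state, without advancing time (a new reading comes with each control period).
- imaging.get_image(name): name is "scene" or "side" or "wrist"; returns the picture (400x640x3 uint8, red, green, blue); there is no depth.
- imaging.calibration(name): a dict with "camera_matrix" (3x3 intrinsics, pixels), "extrinsics" (4x4, takes a point from camera to world coordinates); the wrist camera has in their place "T_tool_cam" (4x4, takes a point from camera to tool coordinates, whose origin is the TCP and whose axes are the flange's). Camera axes: x right, y down, z forward; pixel columns grow to the right and rows downward; lengths in m; the calibration is good to about 2 mm. A picture is of the moment at which its call begins: read the wrist's pose just before it. calibration takes no time and is no camera call.
- manip.hand_in(): hands the job in; it is judged then, once.
The state is a dict: "t": time; "qpos": joint angles; "joint_vel": joint speeds; "joint_torque": joint torques, N m; "tcp_pos": TCP position; "eef_rot": TCP orientation; "ft_force": force on the tool from outside, world axes, zero at the start; "ft_torque": the same for the moment, N m; "width": finger opening in m; "grip_force": force on a finger pad.
Only numpy, scipy, OpenCV 4.12 (cv2) and the standard library are available. Lean on these libraries where they do the work, as an engineer would, in place of code of your own. Each camera call takes 0.05 s, during which the arm holds its last target. There are 200 camera calls.

## Working session

There is one attempt and no reset: what is moved stays moved. The work goes in short steps, Python scripts to look and compute and a tool call to move; the robot and the scene stay as the last step left them, time stands still between calls to the robot, and variables do not carry over. Pictures are saved under pics/ and viewed, at most 10 in all, crops included, and the job is handed in when it is done.

Besides the shell and the picture viewer there is one more tool, called after "Call:" as name([rows], argument=value, ...), one row to a line, values as JSON. move_arm: Moves the arm, as the interface text tells. Its arguments: {"type":"object","properties":{"increments":{"type":"array"},"squeeze":{"type":"number"}},"required":["increments"]}

```bash
mkdir -p pics; python3 - <<'E'
from bench import monitor, imaging, manip
import cv2
for n in ["scene","side"]:
    im=imaging.get_image(n); cv2.imwrite(f"pics/{n}0.png",im[:,:,::-1])
    print(n,imaging.calibration(n))
print(imaging.calibration("wrist"),manip.tcp_to_grasp)
print(monitor.read_state())
E
```

```text
scene {'camera_matrix': array([[422.14488618,   0.        , 322.52573244],
       [  0.        , 422.14488618, 200.68104849],
       [  0.        ,   0.        ,   1.        ]]), 'extrinsics': array([[ 0.40225566,  0.75628433, -0.51596938,  1.10213065],
       [ 0.91551496, -0.32934919,  0.23100101, -0.33792904],
       [ 0.00476835, -0.56529915, -0.82487219,  0.97683218],
       [ 0.        ,  0.        ,  0.        ,  1.        ]])}
side {'camera_matrix': array([[366.93533747,   0.        , 318.01803196],
       [  0.        , 366.93533747, 202.49460528],
       [  0.        ,   0.        ,   1.        ]]), 'extrinsics': array([[-0.99739851, -0.01881208,  0.06958675,  0.51070849],
       [-0.06833735,  0.55396179, -0.82973269,  0.51369103],
       [-0.0229394 , -0.83232953, -0.55380623,  0.56354776],
       [ 0.        ,  0.        ,  0.        ,  1.        ]])}
{'camera_matrix': array([[335.62187184,   0.        , 317.99329573],
       [  0.        , 335.62187184, 200.26092   ],
       [  0.        ,   0.        ,   1.        ]]), 'T_tool_cam': array([[-1.40690210e-03, -9.50868536
[... 291 characters left out ...]
000000e+00]])} -0.0187
{'t': 0.1, 'qpos': array([-1.56568008e+00,  1.04645603e-01,  9.66022239e-02,  1.56392108e+00,
        3.59586445e-05,  1.35309630e+00]), 'joint_vel': array([-0.00085467, -0.00063291,  0.00187431,  0.00129735, -0.00096809,
        0.00045363]), 'joint_torque': array([ 5.06628901e-03, -5.58209503e+01,  5.04719031e+01,  1.31900920e-02,
       -4.32661782e-04,  3.24740554e-06]), 'tcp_pos': array([ 0.13260498, -0.58487206,  0.23062694]), 'eef_rot': array([-3.12096589e+00, -3.49146673e-01, -2.50740130e-04]), 'ft_force': array([-0.02495615,  0.01976635,  1.67109506]), 'ft_torque': array([ 0.04532471, -0.03568027, -0.03363139]), 'grip_force': 0.0, 'width': 0.08513573707780768}
```

View pics/scene0.png

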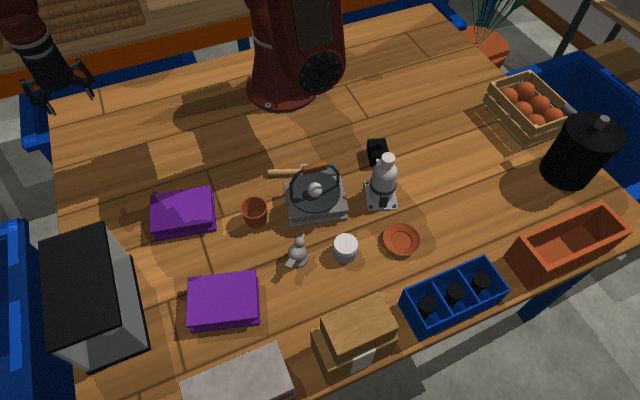

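View pics/side0.png

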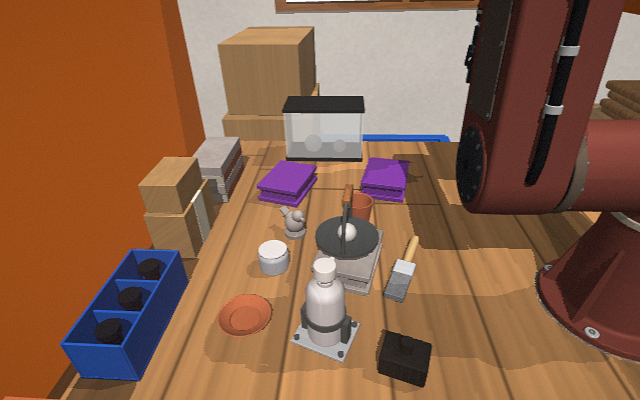

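The scene view shows the plinth and dish near (316,195), its grip near (314,168), and the sprayer cap near (388,158). In the side view the dish is at about (347,238) and the cap at (324,266). I'll zoom in for precise pixels.

```bash
python3 - <<'E'
import cv2
a=cv2.imread("pics/scene0.png")[140:240,265:415]; cv2.imwrite("pics/c1.png",cv2.resize(a,None,fx=5.3,fy=5.3,interpolation=cv2.INTER_CUBIC))
a=cv2.imread("pics/side0.png")[175:355,280:430]; cv2.imwrite("pics/c2.png",cv2.resize(a,None,fx=3.333,fy=3.333,interpolation=cv2.INTER_CUBIC))
E
```

```text
(no output)
```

View pics/c1.png

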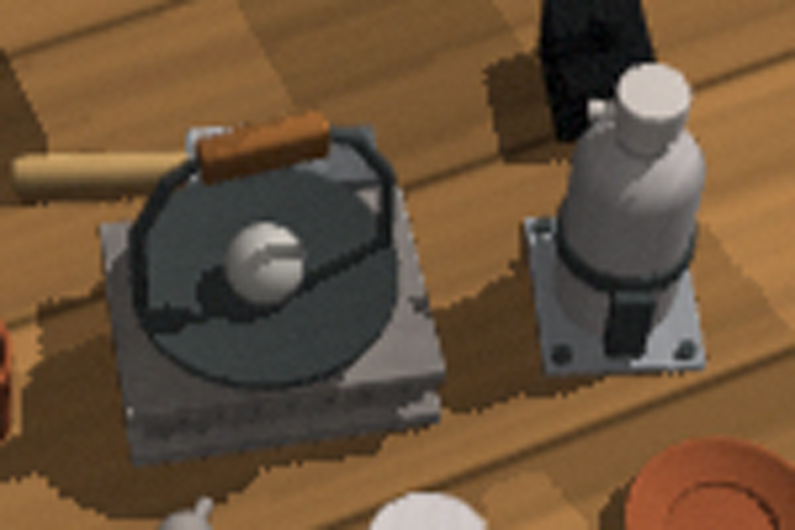

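View pics/c2.png

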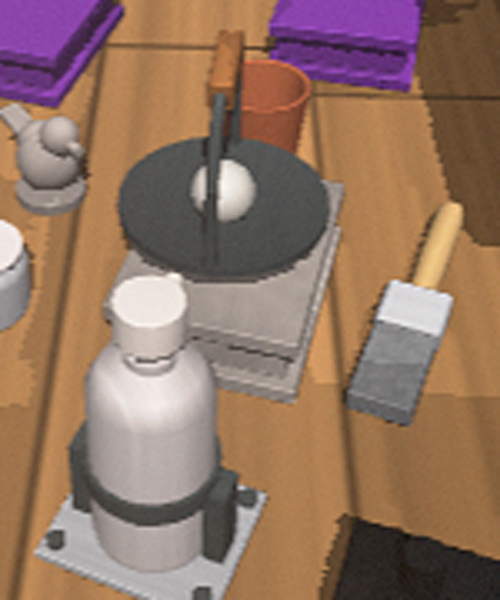

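The crops give the cap top centre at scene (388.2,157.4) and side (324.7,265.0), the grip at scene (314.8,167.9) and side (347.8,195.4), and the ball at scene (315,189.6) and side (346.9,232.3). The front plinth corners are at scene (289.2,217.7) and (348.6,210.8).

```bash
cat > h.py <<'E'
import numpy as np
from bench import monitor, imaging, manip
from scipy.spatial.transform import Rotation as R
def ray(n,uv,T=None):
    c=imaging.calibration(n)
    if T is None:
        T=c["extrinsics"]
    d=T[:3,:3]@np.linalg.inv(c["camera_matrix"])@[uv[0],uv[1],1]
    return T[:3,3],d
def atz(n,uv,z,T=None):
    o,d=ray(n,uv,T); return o+d*(z-o[2])/d[2]
def toolT(s):
    T=np.eye(4);T[:3,:3]=R.from_rotvec(s["eef_rot"]).as_matrix();T[:3,3]=s["tcp_pos"];return T
E
python3 - <<'E'
from h import *
np.set_printoptions(precision=4,suppress=True)
f=lambda x,y:(x/5.3+265,y/5.3+140)
g=lambda x,y:(x/3.333+280,y/3.333+175)
for nm,a,b,z in [("cap",(653,92),(149,300),.168),("grip",(264,148),(226,68),.177),("ball",(265,263),(223,191),.086)]:
    print(nm,atz("scene",f(*a),z),atz("side",g(*b),z))
for nm,a in [("BL",(102,225)),("FL",(128,412)),("FR",(443,375))]: print(nm,atz("scene",f(*a),.05))
for nm,a in [("sR",(343,184)),("sN",(292,365))]: print(nm,atz("side",g(*a),.05))
for nm,a in [("gripTL",(197,145)),("gripTR",(328,115))]: print(nm,atz("scene",f(*a),.187))
print(atz("scene",f(148,320),.08),atz("scene",f(388,240),.08))
s=monitor.read_state();print(toolT(s))
E
```

```text
cap [0.5415 0.092  0.168 ] [0.5381 0.0951 0.168 ]
grip [ 0.5062 -0.0923  0.177 ] [ 0.5028 -0.0924  0.177 ]
ball [ 0.5051 -0.0924  0.086 ] [ 0.5027 -0.0917  0.086 ]
BL [ 0.425  -0.1502  0.05  ]
FL [ 0.5369 -0.1791  0.05  ]
FR [ 0.5789 -0.0287  0.05  ]
sR [ 0.4212 -0.1482  0.05  ]
sN [0.4627 0.0194 0.05  ]
gripTL [ 0.4999 -0.1225  0.187 ]
gripTR [ 0.5075 -0.061   0.187 ]
[ 0.5098 -0.1563  0.08  ] [ 0.5125 -0.0289  0.08  ]
[[ 0.9753  0.221   0.      0.1326]
 [ 0.221  -0.9753  0.0012 -0.5849]
 [ 0.0003 -0.0011 -1.      0.2306]
 [ 0.      0.      0.      1.    ]]
```

Call:
move_arm([
  [[0,0,0],[0.012,-0.01,-0.007],0],
  [[0,0,0],[0.035,-0.03,-0.02],0],
  [[0,0,0],[0.062,-0.052,-0.03],0],
  [[0,0,0],[0.09,-0.076,-0.04],0],
  [[0,0,0],[0.118,-0.1,-0.05],0],
  [[0,0,0],[0.146,-0.124,-0.06],0],
  [[0,0,0],[0.174,-0.148,-0.069],0],
  [[0,0,0],[0.2,-0.17,-0.069],0],
  [[0,0,0],[0.223,-0.19,-0.069],0],
  [[0,0,0],[0.236,-0.2,-0.069],0],
], squeeze=20)

```text
t: 0.93
tcp_pos: [0.32, -0.3354, 0.3007]
eef_rot: [3.122, 0.352, 0.001]
ft_force: [-1.2, -0.2, -0.5]
width: -0.0002
grip_force: 0.0
```

Call:
move_arm([
  [[0,0,-0.12],[0.023,-0.02,0],0],
  [[0,0,-0.24],[0.05,-0.042,0],0],
  [[0,0,-0.36],[0.078,-0.066,0],0],
  [[0,0,-0.48],[0.106,-0.09,0],0],
  [[0,0,-0.6],[0.134,-0.114,0],0],
  [[0,0,-0.72],[0.162,-0.138,0],0],
  [[0,0,-0.84],[0.19,-0.162,0],0],
  [[0,0,-0.96],[0.215,-0.184,0],0],
  [[0,0,-1.08],[0.236,-0.2,0],0],
  [[0,0,-1.2],[0.236,-0.2,0],0],
])

```text
t: 1.77
tcp_pos: [0.5063, -0.0872, 0.2996]
eef_rot: [-2.369, -2.062, -0.001]
ft_force: [0.6, -0.8, -0.5]
width: 0.0
grip_force: 0.0
```

Call:
move_arm([
  [[0,0,-0.04],[0,0,0],0],
  [[0,0,-0.04],[0,0,0],0],
  [[0,0,-0.04],[0,0,0],0],
])

```text
t: 2.02
tcp_pos: [0.5044, -0.0907, 0.3]
eef_rot: [-2.34, -2.096, 0.001]
ft_force: [0.2, -0.4, 0.6]
width: 0.0002
grip_force: 0.0
```

```bash
python3 - <<'E'
from h import *
import cv2
s=monitor.read_state(); im=imaging.get_image("wrist")
np.save("T0.npy",toolT(s)@imaging.calibration("wrist")["T_tool_cam"])
print(toolT(s),s["qpos"],s["width"],s["ft_force"],s["t"])
cv2.imwrite("pics/w0.png",im[:,:,::-1])
E
```

```text
[[ 1.09486425e-01  9.93988121e-01 -5.82188895e-04  5.04415602e-01]
 [ 9.93988288e-01 -1.09486361e-01  1.42053566e-04 -9.07174286e-02]
 [ 7.74578140e-05 -5.94241880e-04 -9.99999820e-01  2.99977636e-01]
 [ 0.00000000e+00  0.00000000e+00  0.00000000e+00  1.00000000e+00]] [-4.33523212e-01 -1.33538885e-01 -1.26079212e-02  1.69231530e+00
 -1.15648102e-04  1.24697948e+00] 0.00021583025698799395 [ 0.18449602 -0.40001559  0.60496212] 2.0167
```

View pics/w0.png

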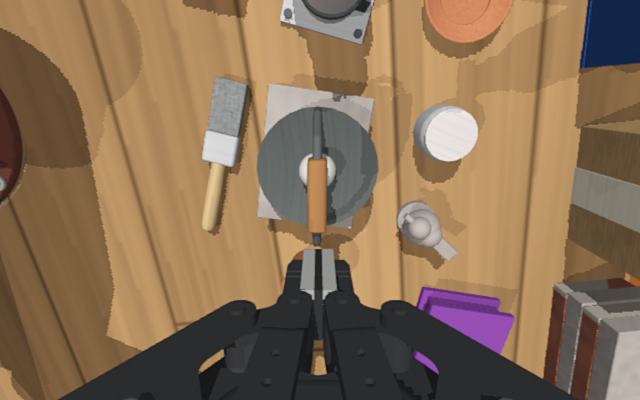

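The wrist view shows the grip from about (317,158) to (317,232), the bow's far rim end at (317,108), plinth corners at (268,85), (374,97), (258,217) and (350,228), and the ball at (317,169). I'll turn these into positions.

```bash
python3 - <<'E'
from h import *
np.set_printoptions(precision=4,suppress=True)
T=np.load("T0.npy")
for n,p,z in [("P1",(268,85),.05),("P2",(374,97),.05),("P3",(258,217),.05),("P4",(350,228),.05),("g1",(317,158),.187),("g2",(317,232),.187),("rimfar",(318,109),.08),("rimL",(258,165),.08),("rimR",(378,165),.08),("ball",(317,168),.086)]:
    print(n,atz("wrist",p,z,T))
E
```

```text
P1 [0.4578 0.0012 0.05  ]
P2 [ 0.5736 -0.0245  0.05  ]
P3 [ 0.4209 -0.1518  0.05  ]
P4 [ 0.534  -0.1792  0.05  ]
g1 [ 0.5062 -0.0602  0.187 ]
g2 [ 0.4994 -0.1215  0.187 ]
rimfar [ 0.5102 -0.0291  0.08  ]
rimL [ 0.4381 -0.0808  0.08  ]
rimR [ 0.5691 -0.0954  0.08  ]
ball [ 0.5023 -0.09    0.086 ]
```

Call:
move_arm([
  [[0,0,0],[0.025,0.002,0],0],
  [[0,0,0],[0.06,0.005,0],0],
  [[0,0,0],[0.1,0.008,0],0],
  [[0,0,0],[0.14,0.011,0.02],0],
  [[0,0,0],[0.17,0.014,0.05],0],
  [[0,0,0],[0.187,0.015,0.08],0],
  [[0,0,0],[0.187,0.015,0.105],0],
  [[0,0,0],[0.187,0.015,0.12],0],
  [[0,0,0],[0.187,0.015,0.122],0],
  [[0,0,0],[0.187,0.015,0.122],0],
])

```text
t: 2.9
tcp_pos: [0.539, 0.0932, 0.1776]
eef_rot: [-2.339, -2.096, 0.002]
ft_force: [1.0, -0.2, -0.6]
width: 0.0001
grip_force: 0.0
```

Call:
move_arm([
  [[0,0,0],[0,0,0.004],0],
  [[0,0,0],[0,0,0.008],0],
  [[0,0,0],[0,0,0.011],0],
  [[0,0,0],[0,0,0.013],0],
  [[0,0,0],[0,0,0.015],0],
  [[0,0,0],[0,0,0.015],0],
  [[0,0,0],[0,0,0.015],0],
])

```text
t: 3.48
tcp_pos: [0.5402, 0.0932, 0.1639]
eef_rot: [2.337, 2.097, 0.001]
ft_force: [1.4, -2.7, 3.3]
width: 0.0
grip_force: 1.7
```

Call:
move_arm([
  [[0,0,0],[0,0,0.002],0],
  [[0,0,0],[0,0,0.004],0],
  [[0,0,0],[0,0,0.0045],0],
  [[0,0,0],[0,0,0.0045],0],
  [[0,0,0],[0,0,0.0045],0],
])

```text
t: 3.9
tcp_pos: [0.5402, 0.0932, 0.16]
eef_rot: [2.337, 2.097, 0.001]
ft_force: [1.1, -3.0, 11.2]
width: -0.0004
grip_force: 5.4
```

Call:
move_arm([
  [[0,0,0],[0,0,-0.006],0],
  [[0,0,0],[0,0,-0.016],0],
  [[0,0,0],[0,0,-0.032],0],
  [[0,0,0],[0,0,-0.056],0],
  [[0,0,0],[0,0,-0.08],50],
  [[0,0,0],[-0.02,-0.002,-0.095],100],
  [[0,0,0],[-0.055,-0.005,-0.1],100],
  [[0,0,0],[-0.09,-0.008,-0.1],100],
  [[0,0,0],[-0.125,-0.011,-0.1],100],
  [[0,0,0],[-0.15,-0.0135,-0.1],100],
])

```text
t: 4.73
tcp_pos: [0.509, -0.0558, 0.2588]
eef_rot: [-2.338, -2.097, 0.001]
ft_force: [-0.2, -0.3, 0.1]
width: 0.0722
grip_force: 0.0
```

Call:
move_arm([
  [[0,0,0],[-0.02,-0.002,0],100],
  [[0,0,0],[-0.033,-0.003,0],100],
  [[0,0,0],[-0.0375,-0.003,0],100],
  [[0,0,0],[-0.0375,-0.003,0],100],
  [[0,0,0],[-0.0375,-0.003,0],100],
])

```text
t: 5.15
tcp_pos: [0.5029, -0.0905, 0.2587]
eef_rot: [-2.337, -2.098, -0.0]
ft_force: [-0.9, 0.8, 0.4]
width: 0.0854
grip_force: 0.0
```

```bash
python3 - <<'E'
from h import *
import cv2
s=monitor.read_state(); im=imaging.get_image("wrist"); sc=imaging.get_image("side")
np.save("T1.npy",toolT(s)@imaging.calibration("wrist")["T_tool_cam"])
print(s["tcp_pos"],s["eef_rot"],s["qpos"],s["width"],s["ft_force"],s["t"])
a=cv2.resize(im[100:400,170:470,::-1],(400,400));b=cv2.resize(sc[150:350,270:470,::-1],(400,400))
cv2.imwrite("pics/w1.png",np.hstack([a,b]))
E
```

```text
[ 0.50291279 -0.09047486  0.25870964] [-2.33749264e+00 -2.09774790e+00 -1.25414356e-04] [-4.34670432e-01 -1.58369196e-01 -1.10978136e-01  1.61891478e+00
  3.98480950e-04  1.24412965e+00] 0.08535071990220748 [-0.93068494  0.79157349  0.44785205] 5.15
```

View pics/w1.png

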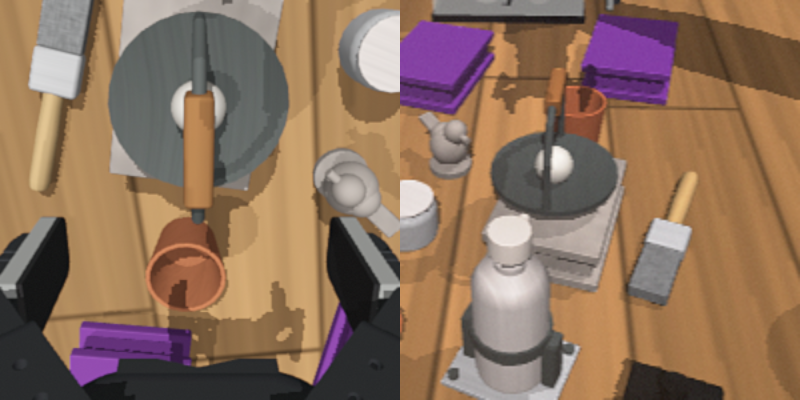

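The wrist view shows the grip centred between the fingers (at about (199,150) in the left crop). The side view shows the cap up and the ball in the middle of the dish. Next I'll descend and close gently.

Call:
move_arm([
  [[0,0,0],[0,0,0.015],100],
  [[0,0,0],[0,0,0.035],100],
  [[0,0,0],[0,0,0.055],100],
  [[0,0,0],[0,0,0.073],90],
  [[0,0,0],[0,0,0.087],75],
  [[0,0,0],[0,0,0.096],60],
  [[0,0,0],[0,0,0.1],45],
  [[0,0,0],[0,0,0.1],35],
  [[0,0,0],[0,0,0.1],30],
  [[0,0,0],[0,0,0.1],27],
], squeeze=40)

```text
t: 6.08
tcp_pos: [0.5036, -0.0912, 0.1599]
eef_rot: [2.337, 2.098, 0.001]
ft_force: [0.1, 0.3, 0.0]
width: 0.0227
grip_force: 0.0
```

Call:
move_arm([
  [[0,0,0],[0,0,0],25],
  [[0,0,0],[0,0,0],23],
  [[0,0,0],[0,0,0],21.5],
  [[0,0,0],[0,0,0],20],
  [[0,0,0],[0,0,0],19],
  [[0,0,0],[0,0,0],18],
  [[0,0,0],[0,0,0],17],
  [[0,0,0],[0,0,0],15],
  [[0,0,0],[0,0,0],10],
  [[0,0,0],[0,0,0],5],
])

```text
t: 6.92
tcp_pos: [0.5032, -0.0913, 0.1591]
eef_rot: [2.338, 2.098, 0.0]
ft_force: [0.5, 0.6, 3.0]
width: 0.0156
grip_force: 39.1
```

Call:
move_arm([
  [[0,0,0],[0,0,0],0],
  [[0,0,0],[0,0,0],0],
  [[0,0,0],[0,0,0],0],
  [[0,0,0],[0,0,0],0],
])

```text
t: 7.25
tcp_pos: [0.5032, -0.0913, 0.1591]
eef_rot: [2.338, 2.098, 0.0]
ft_force: [0.8, 0.2, 5.4]
width: 0.0156
grip_force: 39.4
```

Call:
move_arm([
  [[0,0,0],[0,0,-0.0003],0],
  [[0,0,0],[0,0,-0.001],0],
  [[0,0,0],[0,0,-0.0025],0],
  [[0,0,0],[0,0,-0.0045],0],
  [[0,0,0],[0,0,-0.007],0],
  [[0,0,0],[0,0,-0.01],0],
  [[0,0,0],[0,0,-0.013],0],
  [[0,0,0],[0,0,-0.0155],0],
  [[0,0,0],[0,0,-0.017],0],
  [[0,0,0],[0,0,-0.0175],0],
])

```text
t: 8.08
tcp_pos: [0.5032, -0.0912, 0.1767]
eef_rot: [2.338, 2.098, 0.0]
ft_force: [-0.0, 0.3, -5.6]
width: 0.0153
grip_force: 39.1
```

```bash
python3 - <<'E'
from h import *
import cv2
s=monitor.read_state(); im=imaging.get_image("wrist"); sc=imaging.get_image("side")
print(s["tcp_pos"],s["eef_rot"],s["width"],s["grip_force"],s["ft_force"],s["ft_torque"],s["t"])
a=cv2.resize(im[0:300,170:470,::-1],(400,400));b=cv2.resize(sc[130:330,250:450,::-1],(400,400))
cv2.imwrite("pics/w2.png",np.hstack([a,b]))
E
```

```text
[ 0.50315738 -0.09120304  0.17672143] [2.33773230e+00 2.09787572e+00 2.28432694e-04] 0.015276654811428843 39.055434465408325 [-0.0418062   0.33651833 -5.55151477] [0.0271351  0.02973515 0.06900986] 8.0833
```

View pics/w2.png

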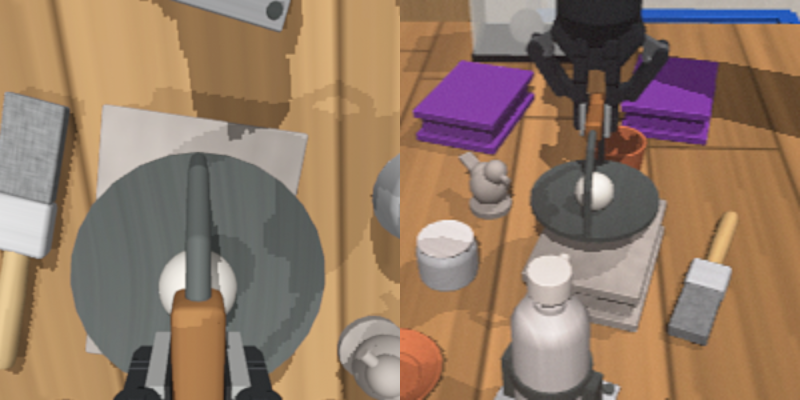

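The lift is clean: the dish is level, hanging above the plinth, with the ball in the middle (about (197,283) in the left crop, (594,191) in the right). I'll lift it the rest of the way.

Call:
move_arm([
  [[0,0,0],[0,0,-0.001],0],
  [[0,0,0],[0,0,-0.004],0],
  [[0,0,0],[0,0,-0.009],0],
  [[0,0,0],[0,0,-0.015],0],
  [[0,0,0],[0,0,-0.0215],0],
  [[0,0,0],[0,0,-0.028],0],
  [[0,0,0],[0,0,-0.034],0],
  [[0,0,0],[0,0,-0.0385],0],
  [[0,0,0],[0,0,-0.0415],0],
  [[0,0,0],[0,0,-0.0425],0],
])

```text
t: 9.02
tcp_pos: [0.5032, -0.0912, 0.2195]
eef_rot: [2.338, 2.098, 0.0]
ft_force: [-0.9, -0.1, -4.8]
width: 0.0156
grip_force: 39.1
```

Call:
move_arm([
  [[0,0,-0.003],[0,0,0],0],
  [[0,0,-0.012],[0,0,0],0],
  [[0,0,-0.027],[0,0,0],0],
  [[0,0,-0.048],[0,0,0],0],
  [[0,0,-0.075],[0,0,0],0],
  [[0,0,-0.107],[0,0,0],0],
  [[0,0,-0.143],[0,0,0],0],
  [[0,0,-0.183],[0,0,0],0],
  [[0,0,-0.225],[0,0,0],0],
  [[0,0,-0.27],[0,0,0],0],
])

```text
t: 9.85
tcp_pos: [0.5029, -0.0911, 0.2185]
eef_rot: [-2.03, -2.397, 0.0]
ft_force: [-0.5, -0.3, -4.9]
width: 0.0152
grip_force: 39.1
```

Call:
move_arm([
  [[0,0,-0.045],[0,0,0],0],
  [[0,0,-0.09],[0,0,0],0],
  [[0,0,-0.135],[0,0,0],0],
  [[0,0,-0.18],[0,0,0],0],
  [[0,0,-0.225],[0,0,0],0],
  [[0,0,-0.27],[0,0,0],0],
  [[0,0,-0.315],[0,0,0],0],
  [[0,0,-0.36],[0,0,0],0],
  [[0,0,-0.405],[0,0,0],0],
  [[0,0,-0.45],[0,0,0],0],
])

```text
t: 10.68
tcp_pos: [0.5029, -0.091, 0.2186]
eef_rot: [-1.444, -2.79, 0.0]
ft_force: [-0.0, -0.4, -5.2]
width: 0.0153
grip_force: 39.1
```

Call:
move_arm([
  [[0,0,-0.045],[0,0,0],0],
  [[0,0,-0.09],[0,0,0],0],
  [[0,0,-0.135],[0,0,0],0],
  [[0,0,-0.18],[0,0,0],0],
  [[0,0,-0.225],[0,0,0],0],
  [[0,0,-0.27],[0,0,0],0],
  [[0,0,-0.315],[0,0,0],0],
  [[0,0,-0.36],[0,0,0],0],
  [[0,0,-0.405],[0,0,0],0],
  [[0,0,-0.45],[0,0,0],0],
])

```text
t: 11.52
tcp_pos: [0.5029, -0.0911, 0.2185]
eef_rot: [-0.785, -3.041, -0.0]
ft_force: [0.3, -0.1, -5.2]
width: 0.0154
grip_force: 39.1
```

Call:
move_arm([
  [[0,0,-0.045],[0,0,0],0],
  [[0,0,-0.09],[0,0,0],0],
  [[0,0,-0.132],[0,0,0],0],
  [[0,0,-0.17],[0,0,0],0],
  [[0,0,-0.203],[0,0,0],0],
  [[0,0,-0.23],[0,0,0],0],
  [[0,0,-0.25],[0,0,0],0],
  [[0,0,-0.264],[0,0,0],0],
  [[0,0,-0.271],[0,0,0],0],
  [[0,0,-0.273],[0,0,0],0],
])

```text
t: 12.35
tcp_pos: [0.503, -0.0911, 0.2188]
eef_rot: [-0.369, -3.12, 0.0]
ft_force: [0.0, 0.2, -5.1]
width: 0.0152
grip_force: 39.1
```

Call:
move_arm([
  [[0,0,0],[0.0005,0,0],0],
  [[0,0,0],[0.0015,-0.0003,0],0],
  [[0,0,0],[0.003,-0.0006,0],0],
  [[0,0,0],[0.0045,-0.0008,0],0],
  [[0,0,0],[0.0055,-0.001,0],0],
  [[0,0,0],[0.006,-0.001,0],0],
  [[0,0,0],[0.006,-0.001,0],0],
  [[0,0,0],[0.006,-0.001,0],0],
  [[0,0,0],[0.006,-0.001,0],0],
  [[0,0,0],[0.006,-0.001,0],0],
])

```text
t: 13.18
tcp_pos: [0.497, -0.0907, 0.2187]
eef_rot: [-0.37, -3.12, 0.0]
ft_force: [0.1, 0.5, -4.9]
width: 0.0151
grip_force: 39.1
```

```bash
python3 - <<'E'
from h import *
import cv2
s=monitor.read_state(); im=imaging.get_image("scene"); sc=imaging.get_image("side")
T=toolT(s); print(T, np.degrees(np.arctan2(T[1,0],T[0,0])),s["width"],s["grip_force"],s["ft_force"],s["t"])
a=cv2.resize(im[90:250,235:395,::-1],(400,400));b=cv2.resize(sc[130:330,250:450,::-1],(400,400))
cv2.imwrite("pics/w3.png",np.hstack([a,b]))
E
```

```text
[[-9.72322545e-01  2.33642609e-01 -2.35551339e-05  4.96952035e-01]
 [ 2.33642609e-01  9.72322544e-01 -4.60042088e-05 -9.07025285e-02]
 [ 1.21546444e-05 -5.02344123e-05 -9.99999999e-01  2.18741849e-01]
 [ 0.00000000e+00  0.00000000e+00  0.00000000e+00  1.00000000e+00]] 166.48837724660913 0.01512715602965089 39.09119009971619 [ 0.10101472  0.51233917 -4.94422379] 13.1833
```

View pics/w3.png

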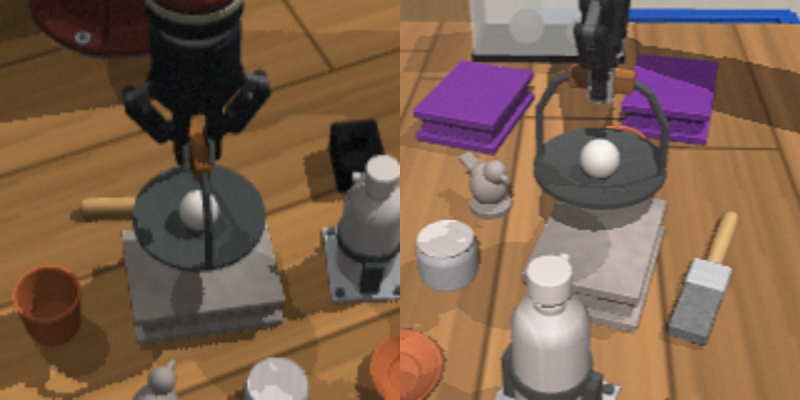

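The dish is turned square across the plinth, level and about 6 cm above it, and the ball is central (about (198,210) in the left crop, (600,158) in the right). I'll let it settle briefly and hand in.

Call:
move_arm([
  [[0,0,0],[0,0,0],0],
  [[0,0,0],[0,0,0],0],
  [[0,0,0],[0,0,0],0],
  [[0,0,0],[0,0,0],0],
  [[0,0,0],[0,0,0],0],
  [[0,0,0],[0,0,0],0],
  [[0,0,0],[0,0,0],0],
  [[0,0,0],[0,0,0],0],
])

```text
t: 13.95
tcp_pos: [0.4969, -0.0907, 0.2188]
eef_rot: [-0.37, -3.12, 0.0]
ft_force: [0.8, -0.2, -4.7]
width: 0.0153
grip_force: 39.1
```

```bash
python3 -c "
from bench import manip
print(manip.hand_in())"
```

```text
the job is handed in; nothing more can be done
None
```

I pressed the cap right down and it sprang back up; the dish is now held level about 6 cm above the plinth, turned a quarter turn with the ball in the middle, and I handed the job in at about 14 s (no verdict came back).

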